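Take the temperature of the check pot in the chilled yoghurt tray

TASK

Check the temperature of the chilled yoghurts: swing the clear cover of the sloping tray right back to its stop, then draw the contact thermometer out of its stand. Set its sprung foot down inside the ring printed on the foil of the one square-rimmed pot, with the thermometer square to that sloping foil and pressed only lightly, so that the foot springs in part of its travel and does not bottom. Finish while still holding it there, steady, with the cover left open and the pots, jug, bottle and glasses left where they stand.

Things in the scene. Friction and masses are not known exactly. Their poses are not given: they have to be found in the camera images.
- case: Chilled tray, fixed: stainless, 166 (x) by 322 (y), 66 deep, walls 8, floor and rim sloping 15 degrees, low side to its own -x (towards the robot). Low ribs make two rows along y of four cells, pitch 75 in x, 74 in y. Rim about 76 above the counter in front, 119 at the back. Origin on the counter under its centre, z vertical; turned about z by up to 13 degrees.
- cover (a joint): Clear cover, 168 by 322 by 4, 0.32 kg, hinged along the tray's back rim; rad, 0 = shut (on the rim, sloping 15 degrees down to the front), grows as it opens; 1.83 = upright, 2.05 = at its stop, leaning back. Starts at 0 to 0.12. A friction hinge (0.5 N m) holds it wherever it is left; about 4 N at the bar moves it.
- cover_bar (a point): Middle of the bar handle: round steel bar 10 in diameter, 140 long, along the case's y, 45 beyond the cover's front edge in the cover's plane, on 8 mm struts 65 either side of the middle; free all round between them, it can turn in the fingers as the cover swings. 57 above the counter when shut, about 330 when open; swings at 213 about cover_hinge.
- cover_hinge (a point): Point on the cover's hinge axis (the axis runs along the case's y), at mid width.
- check_pot: The only square-rimmed pot: rim 62 by 62, below it 48 by 48, 50 high, 0.15 kg, firm foil on top; loose in the tray's front (low) row, in any of its four cells. Origin at the centre of its underside, z along the pot's own axis, square to its foil (leans 15 degrees towards the case's -x with the tray).
- spot (a point): Centre of the printed ring (a thin dark ring 30 in diameter) in the middle of the check pot's foil, on the foil. Its z axis is square to the foil, pointing out.
- probe: Contact thermometer, 0.11 kg, upright in its stand: grip 28 (x) by 22 (y) by 85 high, display on its -x side; below it a collar 16 in diameter, 14 long, a 9 mm stem and the sprung foot, its face 80 below the grip's underside. Origin at the centre of the grip's underside, which rests on the stand's mouth 90 above the counter; z up, away from the foot.
- foot (a joint): The thermometer's sprung foot, a flat disc 12 in diameter at the end of the stem; m, 0 = fully out, 0.010 = bottomed. Spring: 0.6 N to start it, 300 N per m, so 3.6 N at the bottom of its travel. Lightly pressed means about 1 to 9 mm in (0.9 to 3.3 N).
- foot_face (a point): Centre of the foot's flat face, the part that goes on the foil; its z axis points up the thermometer.
- stand: The thermometer's stand, fixed: round steel base 90 in diameter and 8 thick, upright tube 32 outside, 19 inside, mouth 90 above the counter. Origin under its centre. It stands to the left or to the right of the tray; the jug stands on the other side.
- pot1: Round yoghurt pot like pot2, pot3 and pot4: 62 across the rim, 50 high, 0.14 kg, loose in the tray. Origin at the centre of its underside. Leave it.
- pot2: Round pot, as pot1. Leave it.
- pot3: Round pot, as pot1. Leave it.
- pot4: Round pot, as pot1, alone in the back row. Leave it.
- jug: Glass jug, 116 across, 214 high, handle to its +y reaching 88 from its axis; loose. Origin under its centre. Leave it.
- bottle: Glass swing-top bottle, 72 across, 221 high, loose. Origin under its centre. Leave it.
- tumbler1: Upturned glass, 76 across its mouth (down), 92 high, loose. Origin under its centre. Leave it.
- tumbler2: Upturned glass, as tumbler1. Leave it.
Not all that is in view belongs to the job. There is more than one size of the probe; the one meant has the size given above. What is shaped like the stand but green is not meant.

How it is judged:
On the way, in this order (a step that is already met when the one before it is completed fails the run):
1. the cover is swung right back (over 1.9 rad) (value of joint cover above 1.9 rad), for 0.2 s.
2. the thermometer is drawn clear of its stand, held in the fingers (z of foot_face in the frame of stand above 0.095 m and contact force between the fingers and probe above 2 N and contact force between probe and stand below 0.1 N), for 0.2 s.
At the end, for the whole second after the job is handed in: Thermometer held, foot within 9 mm of the ring's centre, square to the foil within 8 degrees, pressing 0.7 to 4.5 N (foot in 0.8 to 9.5 mm), steady, touching no stand, tray or cover; cover open past 1.9 rad; check pot within 15 mm, others within 30 mm of their places (value of joint cover above 1.9 rad and distance between foot_face and spot below 0.009 m and angle between the z axis of probe and the z axis of check_pot, either way round below 0.14 rad and contact force between probe and check_pot between 0.7 and 4.5 N and value of joint foot between 0.0008 and 0.0095 m and contact force between the fingers and probe above 2 N and contact force between probe and stand below 0.1 N and contact force between probe and case below 0.1 N and contact force between each of the arm, the fingers and check_pot below 0.1 N and linear speed of probe below 0.02 m/s and distance of check_pot from where it was at the start of the episode below 0.015 m and distance of each of pot1, pot2, pot3, pot4, jug, bottle, tumbler1, tumbler2 from where it was at the start of the episode below 0.03 m); the arm keeps its last pose, push and grip.
It fails at once if the foil is pressed hard (over 12 N) (contact force between probe and check_pot above 12 N).
It fails at once if another pot, the jug, the bottle or a glass is shifted more than 30 mm or tipped (distance of any of pot1, pot2, pot3, pot4, jug, bottle, tumbler1, tumbler2 from where it was at the start of the episode above 0.03 m or angle between any of pot1, pot2, pot3, pot4, jug, bottle, tumbler1, tumbler2's own z axis and vertical above 0.5 rad).
It also fails if it takes over 54 s, if anything falls off the work surface, if the arm or the gripper's body presses on something with over 40 N, if the wrist force passes 120 N, or if a joint passes its speed limit or range.

ROBOT

A 6-joint arm with a two-finger parallel gripper is mounted at the origin on the work surface. World frame = base frame: x ahead of the robot, y to its left, z up, the work surface at z = 0. Lengths are in m, angles in rad, forces in N, time in s.
With the tool pointing down it reaches from about 0.325 to 0.775 m from the base axis. Payload 5.5 kg.
Tool frame: the origin (TCP) lies midway between the tips of the shut fingers; the grasp point (between the pads) lies behind it (bot.grasp_offset is the z of the grasp point in the tool frame, in m); z points along the fingers, y is the line along which they close (so a half turn about z gives the same grasp; the last joint's range is limited). The gripper opens to 85 mm and grips with 20 to 120 N. Pads are 22 mm wide; open, the fingers measure 114 mm over their backs; the gripper's body (76 mm by 85 mm) begins 54 mm behind the grasp point. The pads swing forward as they close: fully open they stand 13 mm farther back than shut.
Start: joints at [1.049, 0.091, 1.231, -0, 1.82, -0.057], TCP at [0.269, 0.536, 0.231] pointing down, gripper open.
Joint ranges: [-2.87, 2.87], [-0.86, 2.18], [0.17, 2.46], [-1.51, 4.65], [0.06, 2.69], [-2.65, 2.65]. Speed limits (rad/s): [2.57, 2.57, 3.01, 3.14, 3.14, 3.14].

INTERFACE

Orientations are given as a unit quaternion [w, x, y, z].
In Python, from plant import bot gives the robot as it stands.
- The arm moves only by the tool drive_tool, never from a script. Its argument "plan" is a list of rows, each an object of numbers: "wx", "wy", "wz": the turn, a rotation vector about the tool's x, y, z in units of 5 degrees (1.0 is 5 degrees); "x", "y", "z": the shift along the tool's x, y, z in units of 60 mm (1.0 is 60 mm); "jaw": the closure, from 0 (fully open) to 1 (shut). In form: [{"wx": .., "wy": .., "wz": .., "x": .., "y": .., "z": .., "jaw": ..}, ...]. A call has 1 to 8 rows; each row shifts and turns the commanded pose from where the row before left it, along the tool's axes as they then stand; what a row does not reach is not made up. A row lasts 1/8 s, in which the tool goes at most 62.5 mm and 10.7 degrees, less where a joint would pass 70% of its speed; a pose out of reach is approached as far as the arm can. A call is refused whole if a number of a shift passes 1 or a number of a turn 1, either way. A call with a gripper value outside its range is refused whole. The fingers move at their own pace and stop on an object; "force" is the grip in N (left out, the last holds). Time passes only in rows, so rows that do not move let the fingers close. It gives the time, the measured TCP pose, the force, the opening and the grip force at its end, in the units of the state.
- bot.observe(): the state, without advancing time (a new reading comes with each control period).
- bot.read_camera(name): name is "scene" or "side" or "wrist"; returns a dict with "pixels" (384x512x3 uint8, red, green, blue), "range_z" (384x512 float32, m along the optical axis (not along the pixel's ray), 0 where there is no reading), "vfov" (degrees; the focal length in pixels is half the picture's height over the tangent of half this angle, whatever the lens; pixels are square), "cx", "cy" (the principal point, pixels), "rvec" (rotation vector, rad) and "tvec" (3), from world to camera coordinates, as OpenCV has them; the wrist camera has in their place "tool_from_camera" (4x4, takes a point from camera to tool coordinates, whose origin is the TCP and whose axes are the flange's). Camera axes: x right, y down, z forward; pixel columns grow to the right and rows downward; lengths in m; the calibration is good to about 2 mm. A picture is of the moment at which its call begins: read the wrist's pose just before it.
- bot.sign_off(): hands the job in; it is judged then, once.
The state is a dict: "time": time; "joints": joint angles; "qd": joint speeds; "joint_efforts": joint torques, N m; "ee_pos": TCP position; "orientation": TCP orientation; "force": force on the tool from outside, world axes, zero at the start; "wrist_torque": the same for the moment, N m; "opening": finger opening in m; "gripper_force": force on a finger pad.
Only numpy, scipy, OpenCV 4.12 (cv2) and the standard library are available. Lean on these libraries where they do the work, as an engineer would, in place of code of your own. Each camera call takes 0.05 s, during which the arm holds its last target. There are 200 camera calls.

## Working session

There is one attempt and no reset: what is moved stays moved. The work goes in short steps, Python scripts to look and compute and a tool call to move; the robot and the scene stay as the last step left them, time stands still between calls to the robot, and variables do not carry over. Pictures are saved under pics/ and viewed, at most 10 in all, crops included, and the job is handed in when it is done.

Besides the shell and the picture viewer there is one more tool, called after "Emit:" as name([rows], argument=value, ...), one row to a line, values as JSON. drive_tool: Moves the arm, as the interface text tells. Its arguments: {"type":"object","properties":{"plan":{"type":"array"},"force":{"type":"number"}},"required":["plan"]}

```bash
mkdir -p pics; ls
cat > h.py <<'E'
import numpy as np, cv2
from scipy.spatial.transform import Rotation as R
from plant import bot
def cam(n):
    o=bot.observe(); c=bot.read_camera(n); f=192/np.tan(np.radians(c['vfov'])/2)
    if n=='wrist':
        T=np.eye(4); q=o['orientation']; T[:3,:3]=R.from_quat([q[1],q[2],q[3],q[0]]).as_matrix(); T[:3,3]=o['ee_pos']
        W=T@np.array(c['tool_from_camera'])
    else:
        M=np.eye(4); M[:3,:3]=cv2.Rodrigues(np.array(c['rvec'],float))[0]; M[:3,3]=np.ravel(c['tvec']); W=np.linalg.inv(M)
    v,u=np.mgrid[:384,:512]; z=c['range_z']
    P=np.stack([(u-c['cx'])/f*z,(v-c['cy'])/f*z,z],-1)@W[:3,:3].T+W[:3,3]
    P[z==0]=np.nan
    return c['pixels'],P,W,f,(c['cx'],c['cy'])
def save(n,im,k=1):
    cv2.imwrite('pics/'+n,cv2.resize(im[:,:,::-1],None,fx=k,fy=k,interpolation=cv2.INTER_CUBIC))
def proj(p,W,f,c):
    q=np.linalg.inv(W)@np.append(p,1); return f*q[0]/q[2]+c[0],f*q[1]/q[2]+c[1]
def tool():
    o=bot.observe(); q=o['orientation']; return R.from_quat([q[1],q[2],q[3],q[0]]).as_matrix(),np.array(o['ee_pos']),o
E
python3 - <<'E'
from h import *
A=cam('scene');B=cam('side')
np.savez('s.npz',a=A[0],ap=A[1],aw=A[2],af=A[3],ac=A[4],b=B[0],bp=B[1],bw=B[2],bf=B[3],bc=B[4])
save('scene.png',A[0],1.5);save('side.png',B[0],1.5)
print(bot.grasp_offset,bot.observe()); print(A[2],B[2],A[3],B[3])
E
```

```text
pics
-0.0187 {'time': 0.1, 'joints': array([ 1.04931310e+00,  9.18124135e-02,  1.23174257e+00, -1.59646586e-05,
        1.81979977e+00, -5.66833881e-02]), 'qd': array([ 0.00220493, -0.00154381, -0.00364174,  0.00168807, -0.00017577,
        0.00028572]), 'joint_efforts': array([ 2.46355507e-03, -4.60218608e+01, -4.19220006e+01, -1.58244220e-04,
        1.06529615e-02,  5.49418473e-06]), 'ee_pos': array([0.26882207, 0.53613633, 0.2302596 ]), 'orientation': array([-2.43746680e-04,  2.30315405e-01,  9.73115635e-01, -8.46694869e-04]), 'force': array([-0.33382703,  0.11711774, -0.34649302]), 'wrist_torque': array([ 0.0485736 , -0.00955111,  0.0128266 ]), 'gripper_force': 0.0, 'opening': 0.08534560823423722}
[[ 0.15855465  0.63142869 -0.75905088  1.4201025 ]
 [ 0.98734038 -0.10482771  0.11903837 -0.13012054]
 [-0.00440532 -0.76831566 -0.64005596  0.87262496]
 [ 0.          0.          0.          1.        ]] [[-0.98096926 -0.11283732  0.15800963  0.26732086]
 [-0.19393646  0.53011432 -0.82544985  1.27163977]
 [ 0.00937838 -0.84038476 -0.54190912  0.93398914]
 [ 0.          0.          0.          1.        ]] 381.20972034683 490.9982069432232
```

View pics/scene.png

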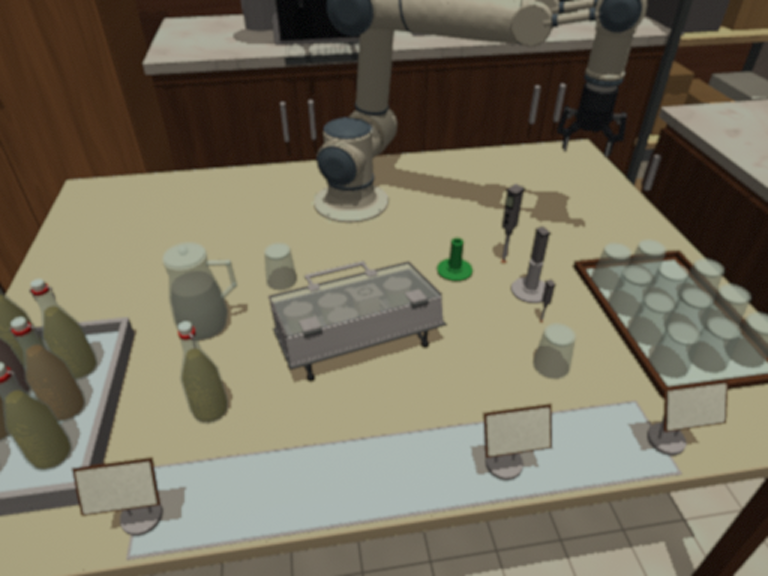

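View pics/side.png

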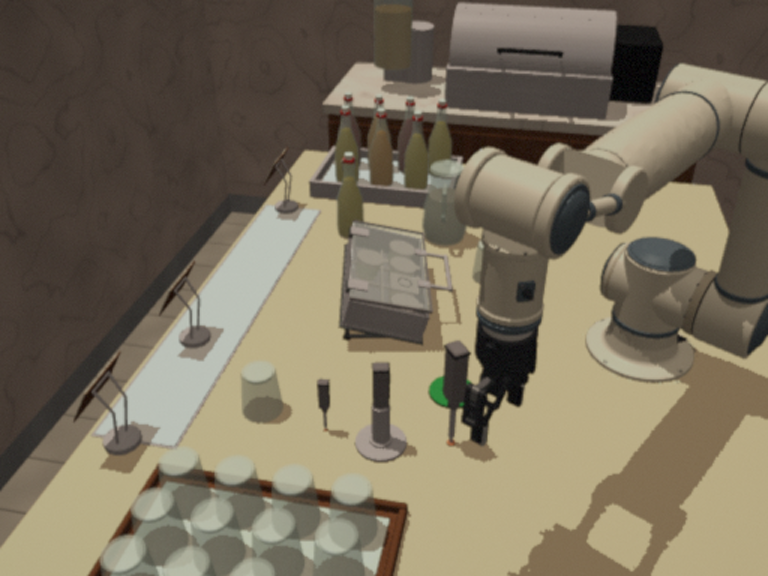

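The scene picture shows three thermometers (×1.5 pixels):
- (513,205): large, standing free.
- (540,245): in the steel stand.
- (547,300): small, standing free.

The one in the steel stand fits. The green stand at (456,258) is empty and not meant. The tray is at (357,315), its bar runs (307,277)–(367,265), and the ring appears at about (366,292). I'll confirm in one enlarged crop and measure.

Run:
```python
from h import *
d=np.load('s.npz'); save('crop.png',d['a'][110:260,170:390],3.6)
P=d['ap']
for n,(u,v) in dict(ring=(366,292),bar=(337,271),probetop=(541,232),probemid=(540,245),tube=(534,275),big=(513,196),small=(548,290),barL=(309,278),barR=(366,265),rimFL=(272,300),rimFR=(438,272)).items():
    print(n,P[round(v/1.5),round(u/1.5)].round(3))
Q=d['bp']
for n,(u,v) in dict(ring=(405,282),bar=(447,272),probetop=(381,367),probemid=(381,390),tube=(380,425),big=(456,365),small=(323,388)).items():
    print('side',n,Q[round(v/1.5),round(u/1.5)].round(3))
```

```text
ring [ 0.536 -0.025  0.111]
bar [ 0.322 -0.068  0.005]
probetop [0.476 0.363 0.176]
probemid [0.474 0.367 0.142]
tube [0.478 0.365 0.062]
big [0.363 0.335 0.2  ]
small [0.576 0.351 0.101]
barL [ 0.438 -0.138  0.088]
barR [ 0.423 -0.01   0.093]
rimFL [ 0.511 -0.218  0.098]
rimFR [0.371 0.171 0.011]
side ring [0.487 0.002 0.1  ]
side bar [ 0.409 -0.079  0.087]
side probetop [0.459 0.372 0.175]
side probemid [0.458 0.38  0.135]
side tube [0.459 0.385 0.062]
side big [0.34  0.362 0.193]
side small [0.563 0.363 0.104]
```

View pics/crop.png

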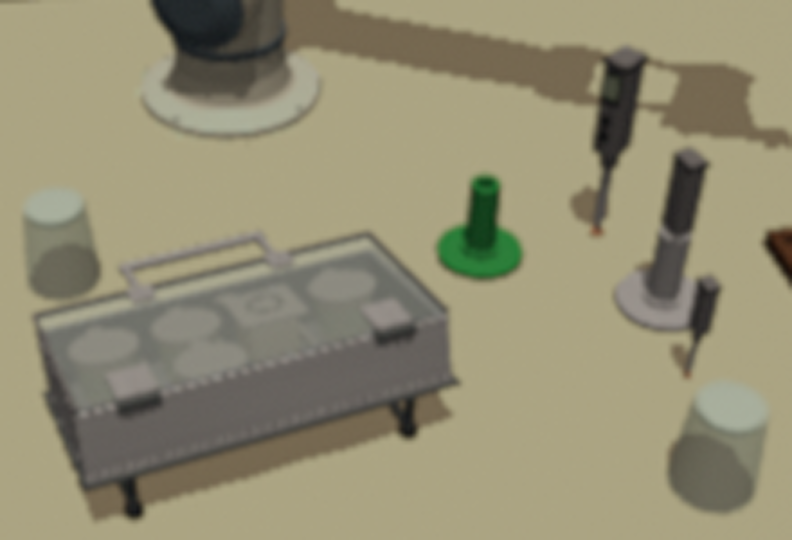

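The crop confirms both targets. The square-rimmed pot with the ring is at crop (265,305), third from the left in the front row. The thermometer at crop (685,190) sits in the steel stand. I'll fit the tray pose and prepare a move planner.

```bash
cat >> h.py <<'E'
def Rz(a): return R.from_euler('z',a).as_matrix()
def down(yaw_y,pitch=None):
    # tool z down, tool y at world heading yaw_y (rad)
    y=np.array([np.cos(yaw_y),np.sin(yaw_y),0]); z=np.array([0,0,-1.]); return np.stack([np.cross(y,z),y,z],1)
def plan(wps,jaw=None,step=.052,p0=None,R0=None,rn=2):
    """wps: list of (pos,R,nmin). prints rows in tool units; rounding is fed forward"""
    Rt,p,_=tool()
    if p0 is not None: p=np.array(p0)
    if R0 is not None: Rt=R0
    rows=[]
    for w in wps:
        pos,Rg=np.array(w[0],float),w[1]; 
        if Rg is None: Rg=Rt
        ang=R.from_matrix(Rt.T@Rg).magnitude()
        n=int(max(np.ceil(np.linalg.norm(pos-p)/step),np.ceil(np.degrees(ang)/4.9),w[2] if len(w)>2 else 1))
        for k in range(n):
            f=1/(n-k); s=np.round(Rt.T@(pos-p)*f/.06,rn); rv=R.from_matrix(Rt.T@Rg).as_rotvec()*f
            wv=np.round(np.degrees(rv)/5,rn); wv=np.clip(wv,-1,1)
            p=p+Rt@(s*.06); Rt=Rt@R.from_rotvec(np.radians(wv*5)).as_matrix()
            r={k2:float(x) for k2,x in zip(('x','y','z','wx','wy','wz'),(*s,*wv)) if x}
            if jaw is not None: r['jaw']=jaw
            rows.append(r)
    for i in range(0,len(rows),8): print(str(rows[i:i+8]).replace("'",'"'))
    return p,Rt
E
python3 - <<'E'
from h import *
from scipy.optimize import least_squares
d=np.load('s.npz');W,f,c=d['aw'],d['af'],d['ac']
px=np.array([(38,318),(370,235),(448,318),(82,412),(126,268),(262,237)])/3.6+[170,110]
def model(q):
    x,y,a,t=q; e=t-np.radians(15)
    pts=[]
    for r,s in((.168,-.161),(.168,.161),(.0,.161),(.0,-.161),(.213,-.066),(.213,.066)):
        pts.append([.083-r*np.cos(e),s,.121+r*np.sin(e)])
    return np.array(pts)@Rz(a).T+[x,y,0]
s=least_squares(lambda q:(np.array([proj(p,W,f,c) for p in model(q)])-px).ravel(),[.5,-.05,.12,.05],bounds=([.3,-.3,-.3,0],[.7,.3,.3,.13]))
print(s.x,s.fun.round(1)); m=model(s.x); b=m[4:].mean(0); print('bar',b, m.round(3))
np.save('case.npy',s.x)
W2,f2,c2=d['bw'],d['bf'],d['bc']; print('side px x1.5',[np.round(np.array(proj(p,W2,f2,c2))*1.5) for p in m])
Rt,p,_=tool()
plan([(p+[0,0,.11],None),([b[0]-.04,b[1],.27],down(s.x[2]))],jaw=0.0)
E
```

```text
[ 0.53475358 -0.0486175   0.21602012  0.06136791] [-0.9 -0.3  0.8 -0.4  1.4 -1.4 -1.3  0.7  0.3  0.5 -0.   0.1]
bar [ 0.41194    -0.07556823  0.07859336] [[ 0.49  -0.223  0.088]
 [ 0.421  0.091  0.088]
 [ 0.581  0.126  0.121]
 [ 0.65  -0.188  0.121]
 [ 0.426 -0.14   0.079]
 [ 0.398 -0.011  0.079]]
side px x1.5 [array([421., 235.]), array([430., 315.]), array([346., 302.]), array([351., 223.]), array([443., 260.]), array([448., 292.])]
[{"z": -0.61, "jaw": 0.0}, {"z": -0.61, "jaw": 0.0}, {"z": -0.61, "jaw": 0.0}, {"x": -0.47, "y": -0.64, "z": 0.09, "wz": 0.78, "jaw": 0.0}, {"x": -0.51, "y": -0.61, "z": 0.09, "wz": 0.78, "jaw": 0.0}, {"x": -0.55, "y": -0.57, "z": 0.09, "wz": 0.79, "jaw": 0.0}, {"x": -0.59, "y": -0.53, "z": 0.09, "wz": 0.78, "jaw": 0.0}, {"x": -0.63, "y": -0.49, "z": 0.09, "wz": 0.79, "jaw": 0.0}]
[{"x": -0.66, "y": -0.45, "z": 0.09, "wz": 0.78, "jaw": 0.0}, {"x": -0.69, "y": -0.4, "z": 0.09, "wz": 0.79, "jaw": 0.0}, {"x": -0.71, "y": -0.35, "z": 0.09, "wz": 0.78, "jaw": 0.0}, {"x": -0.74, "y": -0.31, "z": 0.09, "wz": 0.79, "jaw": 0.0}, {"x": -0.75, "y": -0.25, "z": 0.09, "wz": 0.78, "jaw": 0.0}, {"x": -0.77, "y": -0.2, "z": 0.09, "wz": 0.79, "jaw": 0.0}, {"x": -0.78, "y": -0.15, "z": 0.1, "wx": -0.01, "wy": 0.01, "wz": 0.78, "jaw": 0.0}, {"x": -0.79, "y": -0.1, "z": 0.09, "wz": 0.79, "jaw": 0.0}]
```

Emit:
drive_tool([
  {"z": -0.61, "jaw": 0.0},
  {"z": -0.61, "jaw": 0.0},
  {"z": -0.61, "jaw": 0.0},
  {"x": -0.47, "y": -0.64, "z": 0.09, "wz": 0.78},
  {"x": -0.51, "y": -0.61, "z": 0.09, "wz": 0.78},
  {"x": -0.55, "y": -0.57, "z": 0.09, "wz": 0.79},
  {"x": -0.59, "y": -0.53, "z": 0.09, "wz": 0.78},
  {"x": -0.63, "y": -0.49, "z": 0.09, "wz": 0.79},
])

```text
$.plan[0]: bad value
```

Emit:
drive_tool([
  {"x": -0.66, "y": -0.45, "z": 0.09, "wz": 0.78, "jaw": 0.5},
  {"x": -0.69, "y": -0.4, "z": 0.09, "wz": 0.79, "jaw": 0.5},
  {"x": -0.71, "y": -0.35, "z": 0.09, "wz": 0.78, "jaw": 0.5},
  {"x": -0.74, "y": -0.31, "z": 0.09, "wz": 0.79, "jaw": 0.5},
  {"x": -0.75, "y": -0.25, "z": 0.09, "wz": 0.78, "jaw": 0.5},
  {"x": -0.77, "y": -0.2, "z": 0.09, "wz": 0.79, "jaw": 0.5},
  {"x": -0.78, "y": -0.15, "z": 0.1, "wz": 0.78, "jaw": 0.5},
  {"x": -0.79, "y": -0.1, "z": 0.09, "wz": 0.79, "jaw": 0.5},
])

```text
$.plan[0]: bad value
```

Run:
```python
from h import *
Rt,p,o=tool(); print(p,Rt.round(3),o['time'],o['opening'],o['joints'])
I,P,W,f,c=cam('wrist'); np.savez('w1.npz',i=I,p=P,w=W,f=f,c=c); save('w1.png',I,1.5)
x,y,a,t=np.load('case.npy'); e=t-np.radians(15)
for s in(-.066,0,.066): print(np.round(np.array(proj(np.array([.083-.213*np.cos(e),s,.121+.213*np.sin(e)])@Rz(a).T+[x,y,0],W,f,c))*1.5))
```

```text
[0.26882207 0.53613633 0.2302596 ] [[-0.894  0.448 -0.001]
 [ 0.448  0.894 -0.002]
 [ 0.    -0.002 -1.   ]] 0.1 0.08534560823423722 [ 1.04931310e+00  9.18124135e-02  1.23174257e+00 -1.59646586e-05
  1.81979977e+00 -5.66833881e-02]
[-205.  747.]
[-164.  715.]
[-121.  682.]
```

View pics/w1.png

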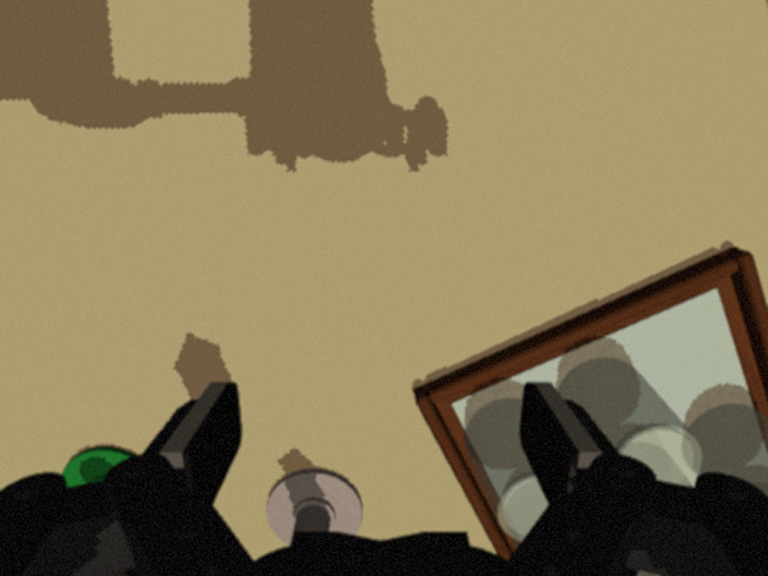

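The moves were refused because rows seem to need all seven fields. This view is still from the start pose, with the steel stand at (313,510) and the green one at (95,470).

Emit:
drive_tool([
  {"x": 0, "y": 0, "z": -0.61, "wx": 0, "wy": 0, "wz": 0, "jaw": 0},
  {"x": 0, "y": 0, "z": -0.61, "wx": 0, "wy": 0, "wz": 0, "jaw": 0},
  {"x": 0, "y": 0, "z": -0.61, "wx": 0, "wy": 0, "wz": 0, "jaw": 0},
  {"x": -0.47, "y": -0.64, "z": 0.09, "wx": 0, "wy": 0, "wz": 0.78, "jaw": 0},
  {"x": -0.51, "y": -0.61, "z": 0.09, "wx": 0, "wy": 0, "wz": 0.78, "jaw": 0},
  {"x": -0.55, "y": -0.57, "z": 0.09, "wx": 0, "wy": 0, "wz": 0.79, "jaw": 0},
  {"x": -0.59, "y": -0.53, "z": 0.09, "wx": 0, "wy": 0, "wz": 0.78, "jaw": 0},
  {"x": -0.63, "y": -0.49, "z": 0.09, "wx": 0, "wy": 0, "wz": 0.79, "jaw": 0},
])

```text
time: 1.15
ee_pos: [0.3087, 0.2999, 0.3136]
orientation: [0.0, 0.393, 0.919, -0.0]
force: [1.4, -0.4, -0.3]
opening: 0.0859
gripper_force: 0.0
```

Emit:
drive_tool([
  {"x": -0.66, "y": -0.45, "z": 0.09, "wx": 0, "wy": 0, "wz": 0.78, "jaw": 0.5},
  {"x": -0.69, "y": -0.4, "z": 0.09, "wx": 0, "wy": 0, "wz": 0.79, "jaw": 0.5},
  {"x": -0.71, "y": -0.35, "z": 0.09, "wx": 0, "wy": 0, "wz": 0.78, "jaw": 0.5},
  {"x": -0.74, "y": -0.31, "z": 0.09, "wx": 0, "wy": 0, "wz": 0.79, "jaw": 0.5},
  {"x": -0.75, "y": -0.25, "z": 0.09, "wx": 0, "wy": 0, "wz": 0.78, "jaw": 0.5},
  {"x": -0.77, "y": -0.2, "z": 0.09, "wx": 0, "wy": 0, "wz": 0.79, "jaw": 0.5},
  {"x": -0.78, "y": -0.15, "z": 0.1, "wx": 0, "wy": 0, "wz": 0.78, "jaw": 0.5},
  {"x": -0.79, "y": -0.1, "z": 0.09, "wx": 0, "wy": 0, "wz": 0.79, "jaw": 0.5},
])

```text
time: 2.15
ee_pos: [0.3716, -0.077, 0.27]
orientation: [0.0, 0.628, 0.778, 0.0]
force: [0.8, -0.0, 0.4]
opening: 0.0425
gripper_force: 0.0
```

```bash
python3 - <<'E'
from h import *
Rt,p,o=tool(); print(p,Rt.round(3),o['time'],o['opening'],o['joints'])
I,P,W,f,c=cam('wrist'); np.savez('w1.npz',i=I,p=P,w=W,f=f,c=c); save('w2.png',I,1.5)
x,y,a,t=np.load('case.npy'); e=t-np.radians(15)
for s in(-.066,0,.066): print(np.round(np.array(proj(np.array([.083-.213*np.cos(e),s,.121+.213*np.sin(e)])@Rz(a).T+[x,y,0],W,f,c))*1.5))
E
sed -i "s/for k2,x in zip(\(.*\)) if x}/for k2,x in zip(\1)}/" h.py; grep k2 h.py
```

```text
[ 0.37161877 -0.07700382  0.26995905] [[-0.212  0.977  0.   ]
 [ 0.977  0.212  0.   ]
 [ 0.     0.    -1.   ]] 2.15 0.04252286951303496 [-2.94174187e-01 -4.89217911e-01  1.66666419e+00  1.74242611e-04
  1.96387566e+00 -5.07597594e-01]
[435. 353.]
[438. 268.]
[441. 173.]
            r={k2:float(x) for k2,x in zip(('x','y','z','wx','wy','wz'),(*s,*wv))}
```

View pics/w2.png

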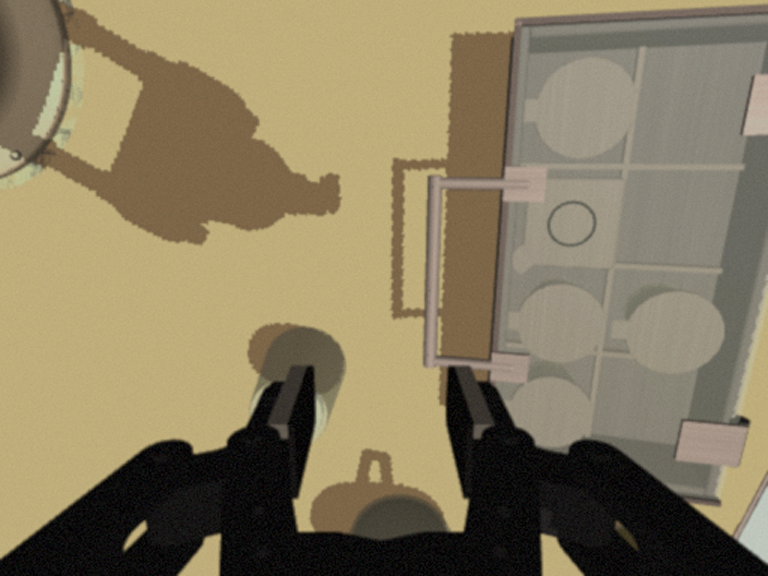

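The bar in this view runs (435,177)–(430,367), within about 4 mm of the model. A tumbler is close by at (295,370). I'll check its position and plan the grasp.

Run:
```python
from h import *
d=np.load('w1.npz'); P=d['p']
def at(u,v,k=1):
    u,v=round(u/1.5),round(v/1.5); return np.nanmedian(P[v-k:v+k+1,u-k:u+k+1].reshape(-1,3),0).round(3)
for n,q in dict(bar1=(434,220),bar2=(432,320),strut=(470,183),tumtop=(300,345),ring=(572,223),case=(516,60),tumedge=(345,365)).items(): print(n,at(*q,k=0 if 'bar' in n else 1))
x,y,a,t=np.load('case.npy')
b=np.array([.408,-.077,.078]); pr=b-[0,0,.0187]
pa,Ra=plan([(b+[0,0,.04],down(a)),(pr,down(a),2)],jaw=.6)
H=np.array([x,y,0])+Rz(a)@[.083,0,.121]; X=Rz(a)@[1,0,0]
v=b-H; al=v@X; e0=np.arctan2(v[2],-al); r=np.hypot(al,v[2]); side=v-al*X-[0,0,v[2]]
print('H',H,'r',r,np.degrees(e0),side)
w=[]
for e in np.linspace(e0,np.radians(103.5),17)[1:]:
    w.append((H+side+r*(-np.cos(e)*X+np.sin(e)*np.array([0,0,1]))-[0,0,.0187],None))
print('swing');print(plan(w,jaw=1.0,p0=pa,R0=Ra))
```

```text
bar1 [ 0.4   -0.042  0.085]
bar2 [ 0.416 -0.112  0.085]
strut [ 0.416 -0.013  0.09 ]
tumtop [ 0.322 -0.173  0.04 ]
ring [ 0.486 -0.023  0.099]
case [0.424 0.063 0.093]
tumedge [ 0.363 -0.198  0.007]
[{"x": -0.01, "y": 0.21, "z": 0.83, "wx": -0.01, "wy": 0.01, "wz": -0.04, "jaw": 0.6}, {"x": -0.02, "y": 0.2, "z": 0.84, "wx": -0.01, "wy": 0.01, "wz": -0.04, "jaw": 0.6}, {"x": -0.02, "y": 0.2, "z": 0.84, "wx": -0.01, "wy": 0.01, "wz": -0.04, "jaw": 0.6}, {"x": 0.0, "y": 0.0, "z": 0.49, "wx": -0.0, "wy": -0.0, "wz": 0.0, "jaw": 0.6}, {"x": 0.0, "y": 0.0, "z": 0.48, "wx": -0.0, "wy": -0.0, "wz": 0.0, "jaw": 0.6}]
H [ 0.61582451 -0.03082695  0.121     ] r 0.2171904027488672 -11.419033066584444 [ 0.00011874 -0.00054111  0.        ]
swing
[{"x": 0.0, "y": -0.06, "z": -0.45, "wx": 0.0, "wy": 0.0, "wz": 0.0, "jaw": 1.0}, {"x": 0.0, "y": -0.0, "z": -0.45, "wx": 0.0, "wy": 0.0, "wz": 0.0, "jaw": 1.0}, {"x": 0.0, "y": 0.05, "z": -0.45, "wx": 0.0, "wy": 0.0, "wz": 0.0, "jaw": 1.0}, {"x": 0.0, "y": 0.1, "z": -0.44, "wx": 0.0, "wy": 0.0, "wz": 0.0, "jaw": 1.0}, {"x": 0.0, "y": 0.17, "z": -0.42, "wx"
[... 449 characters left out ...]
.0, "y": 0.41, "z": -0.2, "wx": 0.0, "wy": 0.0, "wz": 0.0, "jaw": 1.0}, {"x": 0.0, "y": 0.43, "z": -0.15, "wx": 0.0, "wy": 0.0, "wz": 0.0, "jaw": 1.0}, {"x": 0.0, "y": 0.44, "z": -0.09, "wx": 0.0, "wy": 0.0, "wz": 0.0, "jaw": 1.0}, {"x": 0.0, "y": 0.46, "z": -0.03, "wx": 0.0, "wy": 0.0, "wz": 0.0, "jaw": 1.0}, {"x": 0.0, "y": 0.45, "z": 0.02, "wx": 0.0, "wy": 0.0, "wz": 0.0, "jaw": 1.0}, {"x": 0.0, "y": 0.45, "z": 0.08, "wx": 0.0, "wy": 0.0, "wz": 0.0, "jaw": 1.0}]
(array([ 0.66575827, -0.02048793,  0.31325074]), array([[-2.14651084e-01,  9.76690752e-01, -2.96724015e-04],
       [ 9.76690750e-01,  2.14651157e-01,  2.42692608e-04],
       [ 3.00727779e-04, -2.37713370e-04, -9.99999927e-01]]))
```

Emit:
drive_tool([
  {"x": -0.01, "y": 0.21, "z": 0.83, "wx": 0, "wy": 0, "wz": -0.04, "jaw": 0.6},
  {"x": -0.02, "y": 0.2, "z": 0.84, "wx": 0, "wy": 0, "wz": -0.04, "jaw": 0.6},
  {"x": -0.02, "y": 0.2, "z": 0.84, "wx": 0, "wy": 0, "wz": -0.04, "jaw": 0.6},
  {"x": 0, "y": 0, "z": 0.48, "wx": 0, "wy": 0, "wz": 0, "jaw": 0.6},
  {"x": 0, "y": 0, "z": 0.47, "wx": 0, "wy": 0, "wz": 0, "jaw": 0.6},
  {"x": 0, "y": 0, "z": 0, "wx": 0, "wy": 0, "wz": 0, "jaw": 1},
  {"x": 0, "y": 0, "z": 0, "wx": 0, "wy": 0, "wz": 0, "jaw": 1},
  {"x": 0, "y": 0, "z": 0, "wx": 0, "wy": 0, "wz": 0, "jaw": 1},
], force=25)

```text
time: 3.2
ee_pos: [0.4075, -0.0701, 0.063]
orientation: [-0.001, 0.623, 0.782, -0.0]
force: [-4.9, 1.3, -2.7]
opening: 0.0087
gripper_force: 24.4
```

Emit:
drive_tool([
  {"x": 0, "y": -0.06, "z": -0.45, "wx": 0, "wy": 0, "wz": 0, "jaw": 1},
  {"x": 0, "y": 0, "z": -0.45, "wx": 0, "wy": 0, "wz": 0, "jaw": 1},
  {"x": 0, "y": 0.05, "z": -0.45, "wx": 0, "wy": 0, "wz": 0, "jaw": 1},
  {"x": 0, "y": 0.1, "z": -0.44, "wx": 0, "wy": 0, "wz": 0, "jaw": 1},
  {"x": 0, "y": 0.17, "z": -0.42, "wx": 0, "wy": 0, "wz": 0, "jaw": 1},
  {"x": 0, "y": 0.21, "z": -0.4, "wx": 0, "wy": 0, "wz": 0, "jaw": 1},
  {"x": 0, "y": 0.26, "z": -0.37, "wx": 0, "wy": 0, "wz": 0, "jaw": 1},
  {"x": 0, "y": 0.31, "z": -0.34, "wx": 0, "wy": 0, "wz": 0, "jaw": 1},
])

```text
time: 4.2
ee_pos: [0.4702, -0.0562, 0.2626]
orientation: [0.001, 0.623, 0.782, 0.001]
force: [6.0, -0.1, -11.6]
opening: 0.0088
gripper_force: 24.3
```

Emit:
drive_tool([
  {"x": 0, "y": 0.34, "z": -0.29, "wx": 0, "wy": 0, "wz": 0, "jaw": 1},
  {"x": 0, "y": 0.38, "z": -0.25, "wx": 0, "wy": 0, "wz": 0, "jaw": 1},
  {"x": 0, "y": 0.41, "z": -0.2, "wx": 0, "wy": 0, "wz": 0, "jaw": 1},
  {"x": 0, "y": 0.43, "z": -0.15, "wx": 0, "wy": 0, "wz": 0, "jaw": 1},
  {"x": 0, "y": 0.44, "z": -0.09, "wx": 0, "wy": 0, "wz": 0, "jaw": 1},
  {"x": 0, "y": 0.46, "z": -0.03, "wx": 0, "wy": 0, "wz": 0, "jaw": 1},
  {"x": 0, "y": 0.45, "z": 0.02, "wx": 0, "wy": 0, "wz": 0, "jaw": 1},
  {"x": 0, "y": 0.4, "z": 0.08, "wx": 0, "wy": 0, "wz": 0, "jaw": 1},
])

```text
time: 5.2
ee_pos: [0.662, -0.0136, 0.3181]
orientation: [0.0, 0.624, 0.782, -0.002]
force: [-70.3, -19.0, 43.2]
opening: 0.0087
gripper_force: 39.1
```

The reaction shows the cover is at its stop. I'll ease off a little, release and rise.

Emit:
drive_tool([
  {"x": 0, "y": -0.05, "z": 0.02, "wx": 0, "wy": 0, "wz": 0, "jaw": 1},
  {"x": 0, "y": 0, "z": 0, "wx": 0, "wy": 0, "wz": 0, "jaw": 0.6},
  {"x": 0, "y": 0, "z": 0, "wx": 0, "wy": 0, "wz": 0, "jaw": 0.6},
  {"x": 0, "y": 0, "z": -0.4, "wx": 0, "wy": 0, "wz": 0, "jaw": 0.6},
  {"x": 0, "y": 0, "z": -0.6, "wx": 0, "wy": 0, "wz": 0, "jaw": 0.6},
  {"x": 0, "y": -0.2, "z": -0.4, "wx": 0, "wy": 0, "wz": 0, "jaw": 0.6},
])

```text
time: 5.95
ee_pos: [0.648, -0.0148, 0.4006]
orientation: [0.0, 0.622, 0.783, 0.0]
force: [-0.5, 0.0, 0.1]
opening: 0.0339
gripper_force: 0.0
```

Run:
```python
from h import *
x,y,a,t=np.load('case.npy')
A=cam('scene');B=cam('side')
np.savez('s2.npz',a=A[0],ap=A[1],aw=A[2],af=A[3],ac=A[4],b=B[0],bp=B[1],bw=B[2],bf=B[3],bc=B[4])
im=np.hstack([cv2.resize(A[0][60:260,170:390],(400,364)),cv2.resize(B[0][60:260,190:350],(400,364))]).copy()
save('open.png',im)
# predicted spot and bar
for th in (1.9,2.05):
    e=th-np.radians(15); b=np.array([.083-.213*np.cos(e),0,.121+.213*np.sin(e)])@Rz(a).T+[x,y,0]
    print(th,b,proj(b,*A[2:]),proj(b,*B[2:]))
# probe blob depth (side+scene): dark, near (.467,.372)
for n,C in(('scene',A),('side',B)):
    P=C[1]; m=(abs(P[...,0]-.467)<.03)&(abs(P[...,1]-.372)<.03)&(P[...,2]>.1)&(P[...,2]<.19); q=P[m]
    print(n,m.sum(),q.min(0).round(3),q.max(0).round(3),np.median(q,0).round(3))
R_,p,o=tool(); print(p,o['time'])
```

```text
1.9 [ 0.62983732 -0.02775192  0.33351632] (np.float64(246.09976121490092), np.float64(151.9460928163436)) (np.float64(225.8621248922103), np.float64(111.2404409717222))
2.05 [ 0.6606999  -0.0209793   0.32898611] (np.float64(250.6342037052956), np.float64(160.1975815734803)) (np.float64(215.24674474270384), np.float64(112.65049242902379))
scene 218 [0.448 0.354 0.1  ] [0.48  0.383 0.18 ] [0.472 0.364 0.145]
side 337 [0.445 0.358 0.1  ] [0.476 0.385 0.18 ] [0.46  0.377 0.146]
[ 0.64735628 -0.01511162  0.40394485] 6.05
```

View pics/open.png

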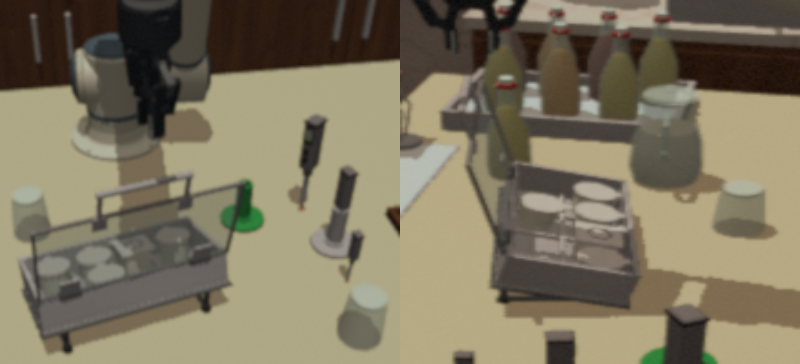

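The cover stands open at its stop: the bar is at scene pixel (249,161), against a prediction of (250.6,160.2) for 2.05 rad. The pots are undisturbed. Next is the thermometer.

Run:
```python
from h import *
plan([([.466,.34,.34],None)],jaw=.2)
```

```text
[{"x": 0.81, "y": -0.2, "z": 0.13, "wx": 0.0, "wy": 0.0, "wz": 0.0, "jaw": 0.2}, {"x": 0.81, "y": -0.2, "z": 0.13, "wx": 0.0, "wy": 0.0, "wz": 0.0, "jaw": 0.2}, {"x": 0.8, "y": -0.2, "z": 0.13, "wx": 0.0, "wy": 0.0, "wz": 0.0, "jaw": 0.2}, {"x": 0.81, "y": -0.2, "z": 0.13, "wx": 0.0, "wy": 0.0, "wz": 0.0, "jaw": 0.2}, {"x": 0.8, "y": -0.21, "z": 0.13, "wx": 0.0, "wy": 0.0, "wz": 0.0, "jaw": 0.2}, {"x": 0.81, "y": -0.2, "z": 0.13, "wx": 0.0, "wy": 0.0, "wz": 0.0, "jaw": 0.2}, {"x": 0.8, "y": -0.21, "z": 0.13, "wx": 0.0, "wy": 0.0, "wz": 0.0, "jaw": 0.2}, {"x": 0.81, "y": -0.2, "z": 0.13, "wx": 0.0, "wy": 0.0, "wz": 0.0, "jaw": 0.2}]
```

Emit:
drive_tool([
  {"x": 0.81, "y": -0.2, "z": 0, "wx": 0, "wy": 0, "wz": 0, "jaw": 0.2},
  {"x": 0.81, "y": -0.2, "z": 0.1, "wx": 0, "wy": 0, "wz": 0, "jaw": 0.2},
  {"x": 0.8, "y": -0.2, "z": 0.16, "wx": 0, "wy": 0, "wz": 0, "jaw": 0.2},
  {"x": 0.81, "y": -0.2, "z": 0.16, "wx": 0, "wy": 0, "wz": 0, "jaw": 0.2},
  {"x": 0.8, "y": -0.21, "z": 0.16, "wx": 0, "wy": 0, "wz": 0, "jaw": 0.2},
  {"x": 0.81, "y": -0.2, "z": 0.16, "wx": 0, "wy": 0, "wz": 0, "jaw": 0.2},
  {"x": 0.8, "y": -0.21, "z": 0.16, "wx": 0, "wy": 0, "wz": 0, "jaw": 0.2},
  {"x": 0.81, "y": -0.2, "z": 0.16, "wx": 0, "wy": 0, "wz": 0, "jaw": 0.2},
])

```text
time: 7.05
ee_pos: [0.4652, 0.3416, 0.3338]
orientation: [-0.0, 0.623, 0.783, -0.001]
force: [0.1, -0.2, -1.2]
opening: 0.0682
gripper_force: 0.0
```

Run:
```python
from h import *
I,P,W,f,c=cam('wrist'); np.savez('w3.npz',i=I,p=P,w=W,f=f,c=c); save('w3.png',I,1.5)
Rt,p,o=tool();print(p,o['joints'])
print(np.array(proj([.466,.371,.175],W,f,c))*1.5)
```

```text
[0.46204912 0.34647663 0.33203666] [0.58217642 0.07903082 1.06294889 0.00435195 2.00312181 0.35146032]
[394.76672328 225.81276042]
```

View pics/w3.png

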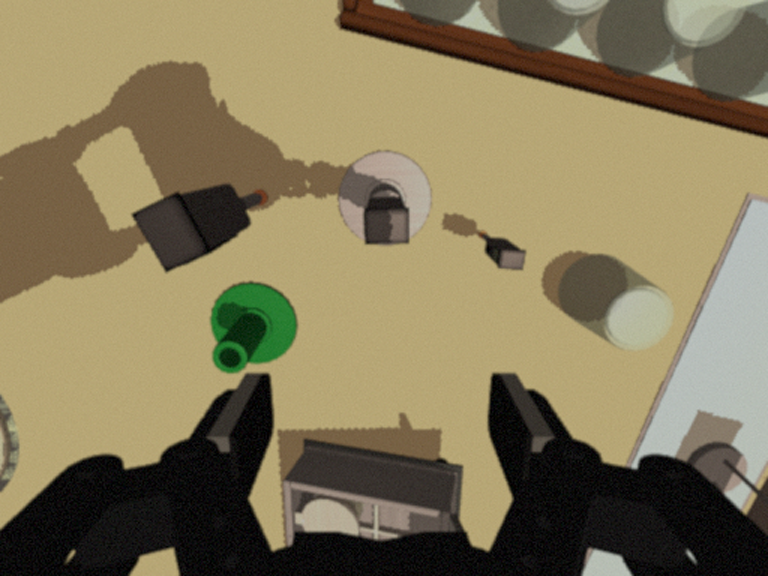

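The wrist view shows the steel-stand thermometer's top at (387,225), with its 28 mm side along the closing line. The large decoy is at (195,220), the small one at (505,252) and the green stand at (250,330). I'll plan the descent to the one in the stand.

Run:
```python
from h import *
Rt,p,o=tool();print(p,o['time'])
d=np.load('w3.npz');P=d['p']; q=P[139:161,245:271].reshape(-1,3); q=q[(q[:,2]>.165)&(q[:,2]<.2)]; print(len(q),q.mean(0),q[:,2].min(),q[:,2].max())
a=np.load('case.npy')[2]
plan([([.461,.369,.24],down(a)),([.461,.369,.122],down(a),3)],jaw=.4)
```

```text
[0.46204912 0.34647663 0.33203666] 7.1
572 [0.46053398 0.37079043 0.17542552] 0.17125870808073673 0.17833499806990122
[{"x": 0.18, "y": 0.04, "z": 0.77, "wx": -0.03, "wy": -0.01, "wz": 0.09, "jaw": 0.4}, {"x": 0.19, "y": 0.03, "z": 0.76, "wx": -0.02, "wy": -0.02, "wz": 0.1, "jaw": 0.4}, {"x": -0.0, "y": 0.0, "z": 0.66, "wx": -0.0, "wy": 0.0, "wz": -0.0, "jaw": 0.4}, {"x": -0.0, "y": 0.0, "z": 0.66, "wx": -0.0, "wy": 0.0, "wz": -0.0, "jaw": 0.4}, {"x": -0.0, "y": 0.0, "z": 0.65, "wx": -0.0, "wy": 0.0, "wz": -0.0, "jaw": 0.4}]
```

Emit:
drive_tool([
  {"x": 0.18, "y": 0.03, "z": 0.77, "wx": -0.03, "wy": -0.01, "wz": 0.09, "jaw": 0.4},
  {"x": 0.19, "y": 0.02, "z": 0.76, "wx": -0.02, "wy": -0.02, "wz": 0.1, "jaw": 0.4},
  {"x": 0, "y": 0, "z": 0, "wx": 0, "wy": 0, "wz": 0, "jaw": 0.4},
  {"x": 0, "y": 0, "z": 0, "wx": 0, "wy": 0, "wz": 0, "jaw": 0.4},
])

```text
time: 7.6
ee_pos: [0.4648, 0.3622, 0.2454]
orientation: [0.003, 0.629, 0.777, 0.002]
force: [-0.4, 0.3, 0.3]
opening: 0.0512
gripper_force: 0.0
```

Run:
```python
from h import *
Rt,p,o=tool();print(p,Rt.round(3),o['opening'])
a=np.load('case.npy')[2]
plan([([.4605,.370,.122],down(a),3)],jaw=.4)
```

```text
[0.46475155 0.36224156 0.24536268] [[-0.208  0.978  0.006]
 [ 0.978  0.208 -0.001]
 [-0.002  0.006 -1.   ]] 0.05120651508173138
[{"x": 0.05, "y": -0.02, "z": 0.69, "wx": 0.02, "wy": 0.01, "wz": -0.02, "jaw": 0.4}, {"x": 0.05, "y": -0.02, "z": 0.68, "wx": 0.02, "wy": 0.01, "wz": -0.03, "jaw": 0.4}, {"x": 0.04, "y": -0.01, "z": 0.69, "wx": 0.03, "wy": 0.01, "wz": -0.02, "jaw": 0.4}]
```

Emit:
drive_tool([
  {"x": 0.05, "y": -0.02, "z": 0.69, "wx": 0.02, "wy": 0.01, "wz": -0.02, "jaw": 0.4},
  {"x": 0.05, "y": -0.02, "z": 0.68, "wx": 0.02, "wy": 0.01, "wz": -0.03, "jaw": 0.4},
  {"x": 0.04, "y": -0.01, "z": 0.69, "wx": 0.03, "wy": 0.01, "wz": -0.02, "jaw": 0.4},
  {"x": 0, "y": 0, "z": 0, "wx": 0, "wy": 0, "wz": 0, "jaw": 1},
  {"x": 0, "y": 0, "z": 0, "wx": 0, "wy": 0, "wz": 0, "jaw": 1},
  {"x": 0, "y": 0, "z": 0, "wx": 0, "wy": 0, "wz": 0, "jaw": 1},
  {"x": 0, "y": 0, "z": 0, "wx": 0, "wy": 0, "wz": 0, "jaw": 1},
], force=40)

```text
time: 8.48
ee_pos: [0.4608, 0.3702, 0.1222]
orientation: [-0.0, 0.627, 0.779, 0.001]
force: [0.4, 0.2, -1.9]
opening: 0.0275
gripper_force: 43.9
```

Held, with the opening at 27.5 mm. Lifting out, then moving towards the tray.

Emit:
drive_tool([
  {"x": 0, "y": 0, "z": -0.4, "wx": 0, "wy": 0, "wz": 0, "jaw": 1},
  {"x": 0, "y": 0, "z": -0.6, "wx": 0, "wy": 0, "wz": 0, "jaw": 1},
  {"x": 0, "y": 0, "z": -0.7, "wx": 0, "wy": 0, "wz": 0, "jaw": 1},
  {"x": 0, "y": 0, "z": -0.7, "wx": 0, "wy": 0, "wz": 0, "jaw": 1},
  {"x": 0, "y": 0, "z": -0.7, "wx": 0, "wy": 0, "wz": 0, "jaw": 1},
  {"x": 0, "y": 0, "z": -0.4, "wx": 0, "wy": 0, "wz": 0, "jaw": 1},
  {"x": 0, "y": 0, "z": 0, "wx": 0, "wy": 0, "wz": 0, "jaw": 1},
  {"x": 0, "y": 0, "z": 0, "wx": 0, "wy": 0, "wz": 0, "jaw": 1},
])

```text
time: 9.48
ee_pos: [0.4604, 0.3699, 0.3289]
orientation: [-0.001, 0.627, 0.779, -0.001]
force: [0.7, -0.3, -1.8]
opening: 0.0272
gripper_force: 44.2
```

Run:
```python
from h import *
Rt,p,o=tool();print(p,o['time'],o['gripper_force'])
a=np.load('case.npy')[2]
# ring rays from w2-picture and side, triangulated
d=np.load('w1.npz'); s=np.load('s2.npz')
def ray(W,f,c,u,v): r=W[:3,:3]@np.array([(u-c[0])/f,(v-c[1])/f,1]); return W[:3,3],r/np.linalg.norm(r)
rs=[ray(d['w'],d['f'],d['c'],572/1.5,223/1.5),ray(s['bw'],s['bf'],s['bc'],270,184.7),ray(s['aw'],s['af'],s['ac'],243.2,193.5)]
A=sum(np.eye(3)-np.outer(r,r) for _,r in rs); b=sum((np.eye(3)-np.outer(r,r))@o for o,r in rs); S=np.linalg.solve(A,b); print('spot',S)
for o_,r in rs: print(np.linalg.norm(np.cross(S-o_,r)))
print(s['bp'][183:187,268:273].reshape(-1,3).round(3)[::4])
x,y,_,_=np.load('case.npy'); print('spot in case',Rz(a).T@(S-[x,y,0]))
plan([([S[0]-.09,S[1]+.02,.36],None)],jaw=1.0)
```

```text
[0.46037307 0.36990145 0.32892274] 9.475 44.20244872570038
spot [ 0.49375527 -0.02496593  0.0885512 ]
0.002739260991206127
0.005802606632026068
0.005370813926464014
[[ 0.503 -0.049  0.085]
 [ 0.495 -0.082  0.066]
 [ 0.494 -0.056  0.078]
 [ 0.495 -0.044  0.082]
 [ 0.497 -0.038  0.082]]
spot in case [-0.03497587  0.0318896   0.0885512 ]
[{"x": -0.74, "y": -0.28, "z": -0.06, "wx": 0.0, "wy": 0.0, "wz": 0.0, "jaw": 1.0}, {"x": -0.74, "y": -0.28, "z": -0.06, "wx": 0.0, "wy": 0.0, "wz": 0.0, "jaw": 1.0}, {"x": -0.74, "y": -0.28, "z": -0.06, "wx": 0.0, "wy": 0.0, "wz": 0.0, "jaw": 1.0}, {"x": -0.74, "y": -0.28, "z": -0.07, "wx": 0.0, "wy": 0.0, "wz": 0.0, "jaw": 1.0}, {"x": -0.74, "y": -0.29, "z": -0.06, "wx": 0.0, "wy": 0.0, "wz": 0.0, "jaw": 1.0}, {"x": -0.73, "y": -0.28, "z": -0.07, "wx": 0.0, "wy": 0.0, "wz": 0.0, "jaw": 1.0}, {"x": -0.74, "y": -0.29, "z": -0.06, "wx": 0.0, "wy": 0.0, "wz": 0.0, "jaw": 1.0}, {"x": -0.73, "y": -0.28, "z": -0.07, "wx": 0.0, "wy": 0.0, "wz": 0.0, "jaw": 1.0}]
```

Emit:
drive_tool([
  {"x": -0.74, "y": -0.28, "z": -0.06, "wx": 0, "wy": 0, "wz": 0, "jaw": 1},
  {"x": -0.74, "y": -0.28, "z": -0.06, "wx": 0, "wy": 0, "wz": 0, "jaw": 1},
  {"x": -0.74, "y": -0.28, "z": -0.06, "wx": 0, "wy": 0, "wz": 0, "jaw": 1},
  {"x": -0.74, "y": -0.28, "z": -0.06, "wx": 0, "wy": 0, "wz": 0, "jaw": 1},
  {"x": -0.74, "y": -0.28, "z": -0.06, "wx": 0, "wy": 0, "wz": 0, "jaw": 1},
  {"x": -0.74, "y": -0.28, "z": -0.06, "wx": 0, "wy": 0, "wz": 0, "jaw": 1},
  {"x": -0.7, "y": -0.28, "z": -0.06, "wx": 0, "wy": 0, "wz": 0, "jaw": 1},
  {"x": -0.4, "y": -0.2, "z": -0.06, "wx": 0, "wy": 0, "wz": 0, "jaw": 1},
])

```text
time: 10.48
ee_pos: [0.4044, 0.0158, 0.3575]
orientation: [-0.002, 0.627, 0.779, -0.002]
force: [0.1, 0.6, -0.7]
opening: 0.0274
gripper_force: 44.1
```

Emit:
drive_tool([
  {"x": 0, "y": 0, "z": 0, "wx": 0, "wy": 0, "wz": 0, "jaw": 1},
  {"x": 0, "y": 0, "z": 0, "wx": 0, "wy": 0, "wz": 0, "jaw": 1},
  {"x": 0, "y": 0, "z": 0, "wx": 0, "wy": 0, "wz": 0, "jaw": 1},
])

```text
time: 10.85
ee_pos: [0.4052, 0.0183, 0.3585]
orientation: [-0.001, 0.626, 0.78, -0.001]
force: [0.9, -0.4, -1.6]
opening: 0.0277
gripper_force: 44.1
```

Run:
```python
from h import *
Rt,p,o=tool();print(p,o['time'],o['gripper_force'],o['joints'])
I,P,W,f,c=cam('wrist'); np.savez('w4.npz',i=I,p=P,w=W,f=f,c=c); save('w4.png',I,1.5)
S=[.494,-.023,.088]; print('spot px',np.array(proj(S,W,f,c))*1.5,'foot px',np.array(proj(p+Rt[:,2]*.112,W,f,c))*1.5)
```

```text
[0.40523125 0.01834728 0.35846639] 10.85 44.10324454307556 [-3.85219034e-02 -3.50815668e-01  1.40415769e+00 -2.02687104e-04
  2.09130948e+00 -2.56021781e-01]
spot px [468.81298176 303.83120101] foot px [383.11862973 290.25880451]
```

View pics/w4.png

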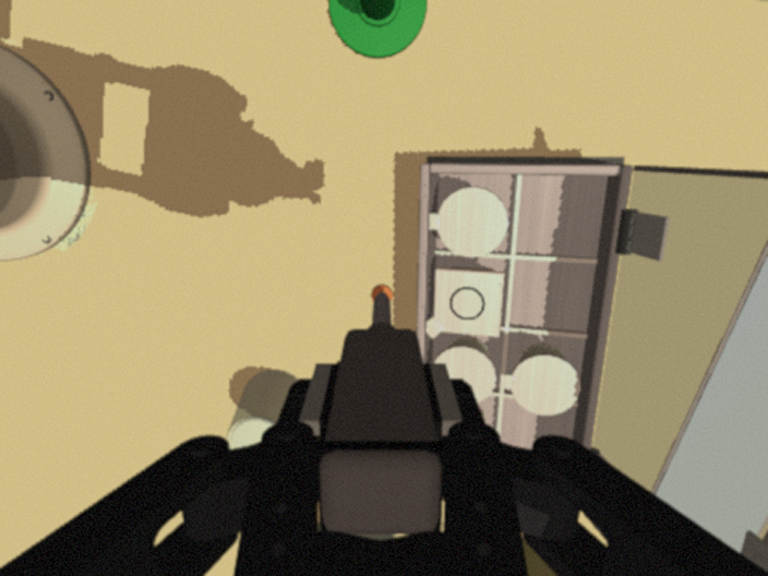

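The view shows the foot at (382,292), predicted (383,290). The ring centre is at (467,303), predicted (469,304). I'll fit the foil plane and plan the tilt and standoff.

```bash
cat >> h.py <<'E'
def goal(S,n,h,L=.112):
    Rt,p,_=tool(); z=-n; y=Rt[:,1]-z*(Rt[:,1]@z); y/=np.linalg.norm(y)
    return S+n*(h+L), np.stack([np.cross(y,z),y,z],1)
E
python3 - <<'E'
from h import *
d=np.load('w4.npz');P=d['p'];W,f,c=d['w'],d['f'],d['c']
q=P[186:217,295:330].reshape(-1,3); q=q[~np.isnan(q[:,0])]; m=np.median(q,0)
for _ in range(3):
    C=q.mean(0); n=np.linalg.svd(q-C)[2][2]; n*=np.sign(n[2]); e=(q-C)@n; q=q[abs(e)<2*e.std()+1e-4]
a=np.load('case.npy')[2]; nm=Rz(a)@[-np.sin(np.radians(15)),0,np.cos(np.radians(15))]
print('n fit',n,'model',nm,np.degrees(np.arccos(n@nm)),e.std(),C)
r=W[:3,:3]@np.array([(467/1.5-c[0])/f,(303/1.5-c[1])/f,1]); S=W[:3,3]+r*((C-W[:3,3])@nm)/(r@nm); print('spot',S)
np.savez('spot.npz',S=S,n=nm)
Rt,p,o=tool(); g,Rg=goal(S,nm,.10); g2,_=goal(S,nm,.03); print(g,g2)
plan([(g,Rg,4),(g2,Rg)],jaw=1.0)
E
```

```text
n fit [-0.25512857 -0.05503857  0.96533941] model [-0.25280364 -0.0554763   0.96592583] 0.13965149830960671 0.000749019105396564 [ 0.49422575 -0.02284282  0.08140808]
spot [ 0.49389305 -0.02446421  0.08122789]
[ 0.44029867 -0.03622518  0.28600416] [ 0.45799493 -0.03234184  0.21838935]
[{"x": -0.25, "y": 0.09, "z": 0.3, "wx": -0.76, "wy": -0.0, "wz": -0.0, "jaw": 1.0}, {"x": -0.25, "y": 0.08, "z": 0.31, "wx": -0.76, "wy": -0.0, "wz": -0.0, "jaw": 1.0}, {"x": -0.26, "y": 0.05, "z": 0.31, "wx": -0.76, "wy": -0.0, "wz": -0.0, "jaw": 1.0}, {"x": -0.25, "y": 0.03, "z": 0.32, "wx": -0.75, "wy": -0.01, "wz": -0.0, "jaw": 1.0}, {"x": -0.0, "y": 0.0, "z": 0.58, "wx": -0.0, "wy": 0.0, "wz": -0.0, "jaw": 1.0}, {"x": -0.0, "y": 0.01, "z": 0.58, "wx": -0.0, "wy": 0.0, "wz": -0.0, "jaw": 1.0}]
```

Emit:
drive_tool([
  {"x": -0.25, "y": 0.09, "z": 0.3, "wx": -0.76, "wy": 0, "wz": 0, "jaw": 1},
  {"x": -0.25, "y": 0.08, "z": 0.31, "wx": -0.76, "wy": 0, "wz": 0, "jaw": 1},
  {"x": -0.26, "y": 0.05, "z": 0.31, "wx": -0.76, "wy": 0, "wz": 0, "jaw": 1},
  {"x": -0.25, "y": 0.03, "z": 0.32, "wx": -0.75, "wy": 0, "wz": 0, "jaw": 1},
  {"x": 0, "y": 0, "z": 0.58, "wx": 0, "wy": 0, "wz": 0, "jaw": 1},
  {"x": 0, "y": 0, "z": 0.58, "wx": 0, "wy": 0, "wz": 0, "jaw": 1},
  {"x": 0, "y": 0, "z": 0, "wx": 0, "wy": 0, "wz": 0, "jaw": 1},
  {"x": 0, "y": 0, "z": 0, "wx": 0, "wy": 0, "wz": 0, "jaw": 1},
])

```text
time: 11.9
ee_pos: [0.4577, -0.0327, 0.2207]
orientation: [0.083, 0.621, 0.773, 0.102]
force: [-0.3, -0.7, -0.9]
opening: 0.0275
gripper_force: 44.0
```

Run:
```python
from h import *
Rt,p,o=tool();print(p,o['time'],o['force'])
I,P,W,f,c=cam('wrist'); np.savez('w5.npz',i=I,p=P,w=W,f=f,c=c)
s=np.load('spot.npz');S,n=s['S'],s['n']; B=cam('side')
print('spot px',np.array(proj(S,W,f,c)),'foot px',np.array(proj(p+Rt[:,2]*.112,W,f,c)))
fp=p+Rt[:,2]*.112; print('tilt err',np.degrees(np.arccos(-Rt[:,2]@n)),'height',(fp-S)@n,'lat',fp-S-n*((fp-S)@n))
u,v=map(int,proj(S,W,f,c)); a=I[max(0,v-50):v+50,u-67:u+67]; u2,v2=map(int,proj(S,*B[2:])); print(u,v,u2,v2)
b=B[0][v2-55:v2+20,u2-50:u2+50]
save('w5.png',np.hstack([cv2.resize(a,(400,int(400*a.shape[0]/a.shape[1])))[:298],cv2.resize(b,(400,298))]) if a.shape[0]>=100 else a,1)
g,Rg=goal(S,n,.008); plan([(g,Rg,3)],jaw=1.0)
```

```text
[ 0.45773562 -0.03266188  0.22069455] 11.9 [-0.33996137 -0.67529497 -0.88490853]
spot px [254.2749495  183.17451012] foot px [255.0560808 193.3370454]
tilt err 0.11755878988676173 height 0.032310189033594595 lat [ 0.00054555 -0.00016913  0.00013307]
254 183 269 188
[{"x": 0.0, "y": -0.0, "z": 0.14, "wx": 0.01, "wy": 0.0, "wz": -0.0, "jaw": 1.0}, {"x": 0.01, "y": -0.01, "z": 0.14, "wx": 0.02, "wy": 0.01, "wz": -0.0, "jaw": 1.0}, {"x": 0.0, "y": -0.0, "z": 0.14, "wx": 0.01, "wy": 0.0, "wz": -0.0, "jaw": 1.0}]
```

View pics/w5.png

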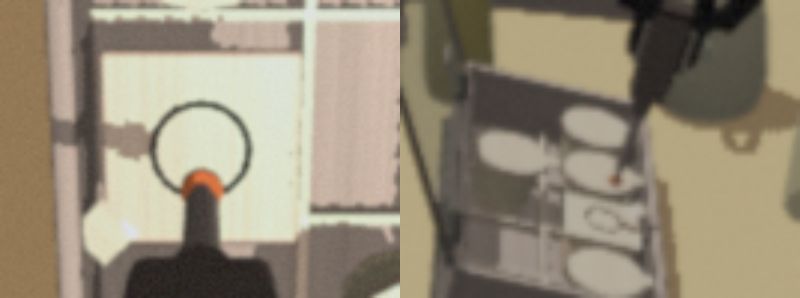

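The wrist crop shows the ring centred within 0.5 mm of the prediction and the tool within 0.1° of square. Descending slowly.

Emit:
drive_tool([
  {"x": 0, "y": -0.01, "z": 0.14, "wx": 0.02, "wy": 0, "wz": 0, "jaw": 1},
  {"x": 0, "y": 0, "z": 0.13, "wx": 0, "wy": 0, "wz": 0, "jaw": 1},
  {"x": 0, "y": 0, "z": 0.1, "wx": 0, "wy": 0, "wz": 0, "jaw": 1},
  {"x": 0, "y": 0, "z": 0, "wx": 0, "wy": 0, "wz": 0, "jaw": 1},
  {"x": 0, "y": 0, "z": 0, "wx": 0, "wy": 0, "wz": 0, "jaw": 1},
  {"x": 0, "y": 0, "z": 0, "wx": 0, "wy": 0, "wz": 0, "jaw": 1},
])

```text
time: 12.75
ee_pos: [0.4627, -0.032, 0.198]
orientation: [0.082, 0.621, 0.773, 0.101]
force: [-0.2, 0.8, -1.1]
opening: 0.0278
gripper_force: 44.0
```

```bash
cat > st.py <<'E'
from h import *
s=np.load('spot.npz');S,n=s['S'],s['n']; F=[];Tq=[]
for i in range(4):
    Rt,p,o=tool(); F.append(o['force']@n); I,P,W,f,c=cam('wrist'); Tq.append(np.linalg.norm(o['wrist_torque']))
fp=p+Rt[:,2]*.112; h=(fp-S)@n
print('t',o['time'],'tilt',np.degrees(np.arccos(-Rt[:,2]@n)),'h mm',h*1e3,'lat mm',(fp-S-n*h)*1e3,'F.n',np.round(F,2),np.round(Tq,2),'qd',abs(o['qd']).max())
E
python3 st.py
```

```text
t 12.9 tilt 0.028179484170568966 h mm 9.061132088854707 lat mm [-0.70192469 -0.80753715 -0.23008835] F.n [-1.09 -1.23 -0.84 -1.1 ] [0.17 0.22 0.15 0.18] qd 0.001588329932297193
```

Emit:
drive_tool([
  {"x": 0.01, "y": 0.01, "z": 0.05, "wx": 0, "wy": 0, "wz": 0, "jaw": 1},
  {"x": 0, "y": 0, "z": 0.05, "wx": 0, "wy": 0, "wz": 0, "jaw": 1},
  {"x": 0, "y": 0, "z": 0.05, "wx": 0, "wy": 0, "wz": 0, "jaw": 1},
  {"x": 0, "y": 0, "z": 0.03, "wx": 0, "wy": 0, "wz": 0, "jaw": 1},
  {"x": 0, "y": 0, "z": 0, "wx": 0, "wy": 0, "wz": 0, "jaw": 1},
  {"x": 0, "y": 0, "z": 0, "wx": 0, "wy": 0, "wz": 0, "jaw": 1},
])

```text
time: 13.7
ee_pos: [0.4657, -0.0306, 0.1875]
orientation: [0.082, 0.621, 0.773, 0.101]
force: [0.2, 0.1, -1.3]
opening: 0.0278
gripper_force: 44.1
```

```bash
python3 st.py
```

```text
t 13.85 tilt 0.04396814174765047 h mm -1.9077542033486528 lat mm [-0.40500756 -0.08613679 -0.11094634] F.n [-1.27 -1.25 -0.97 -0.81] [0.18 0.13 0.12 0.16] qd 0.0010227019622894894
```

Emit:
drive_tool([
  {"x": 0, "y": 0, "z": 0.03, "wx": 0, "wy": 0, "wz": 0, "jaw": 1},
  {"x": 0, "y": 0, "z": 0.03, "wx": 0, "wy": 0, "wz": 0, "jaw": 1},
  {"x": 0, "y": 0, "z": 0, "wx": 0, "wy": 0, "wz": 0, "jaw": 1},
  {"x": 0, "y": 0, "z": 0, "wx": 0, "wy": 0, "wz": 0, "jaw": 1},
])

```text
time: 14.4
ee_pos: [0.4667, -0.0304, 0.1841]
orientation: [0.082, 0.621, 0.773, 0.101]
force: [0.4, 0.1, 0.9]
opening: 0.0274
gripper_force: 44.2
```

```bash
python3 st.py
```

```text
t 14.55 tilt 0.031069765284725166 h mm -5.440363829791552 lat mm [-0.27943924 -0.1189435  -0.0799666 ] F.n [0.8  0.76 0.06 0.97] [0.16 0.09 0.11 0.14] qd 0.0025006258397051247
```

Contact: about 1.7 N, roughly 3.5 mm in. I'll go 1 mm further for margin, let it settle, and confirm with a picture.

Emit:
drive_tool([
  {"x": 0, "y": 0, "z": 0.02, "wx": 0, "wy": 0, "wz": 0, "jaw": 1},
  {"x": 0, "y": 0, "z": 0, "wx": 0, "wy": 0, "wz": 0, "jaw": 1},
  {"x": 0, "y": 0, "z": 0, "wx": 0, "wy": 0, "wz": 0, "jaw": 1},
  {"x": 0, "y": 0, "z": 0, "wx": 0, "wy": 0, "wz": 0, "jaw": 1},
])

```text
time: 15.1
ee_pos: [0.467, -0.0303, 0.1829]
orientation: [0.082, 0.621, 0.773, 0.101]
force: [0.9, -0.3, 1.1]
opening: 0.0276
gripper_force: 44.2
```

```bash
python3 st.py
python3 - <<'E'
from h import *
B=cam('side');I,P,W,f,c=cam('wrist');s=np.load('spot.npz')
print(proj(s['S'],W,f,c))
a=I[115:235,180:340]; b=B[0][115:215,205:325]
save('w6.png',np.hstack([cv2.resize(a,(400,300)),cv2.resize(b,(400,333))[:300]]))
E
```

```text
t 15.25 tilt 0.03642899317796765 h mm -6.737637594271155 lat mm [-0.33744139 -0.08499349 -0.09319715] F.n [0.8  0.4  1.38 1.63] [0.17 0.17 0.18 0.23] qd 0.0016889505437749437
(np.float64(255.65042247161432), np.float64(195.70792516611579))
```

View pics/w6.png

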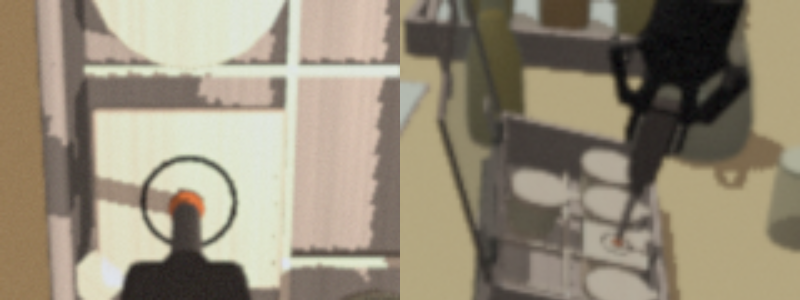

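The foot sits at the ring's centre in both views. It presses with about 2.1 N (about 5 mm in), and the cover is still open.

```bash
python3 -c "
from plant import bot
print(bot.sign_off())"
```

```text
the job is handed in; nothing more can be done
None
```

The job is handed in; no verdict came back. The cover is open at its stop and the thermometer is held square to the check pot's foil, its foot at the ring's centre, pressing at about 2 N (about 5 mm in).

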